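Reset the tripped breaker on the bench power strip

ROBOT

A 6-joint arm with a two-finger parallel gripper is mounted at the origin on the work surface. World frame = base frame: x ahead of the robot, y to its left, z up, the work surface at z = 0. Lengths are in m, angles in rad, forces in N, time in s.
With the tool pointing down it reaches from about 0.375 to 0.825 m from the base axis. Payload 5.5 kg.
Tool frame: the origin (TCP) lies between the finger pads; the fingertips stand 22 mm ahead of it and the grasp point (between the pads) lies 3 mm ahead of it; z points along the fingers, y is the line along which they close (so a half turn about z gives the same grasp; the last joint's range is limited). The gripper opens to 85 mm and grips with 20 to 120 N. Pads are 22 mm wide; open, the fingers measure 114 mm over their backs; the gripper's body (76 mm by 85 mm) begins 54 mm behind the grasp point. The pads swing forward as they close: fully open they stand 13 mm farther back than shut.
Start: joints at [1.179, 0.314, -0.047, 1.21, 0, 1.571], TCP at [0.229, 0.555, 0.253] pointing down, gripper open.
Joint ranges: [-2.67, 2.67], [-0.69, 1.73], [-1.03, 1.25], [-2.08, 2.16], [-1.42, 1.45], [-3.14, 3.14]. Speed limits (rad/s): [2.39, 2.39, 3.01, 3.14, 3.14, 3.14].

INTERFACE

Orientations are given as a rotation vector (axis times angle).
In Python, from plant import manip gives the robot as it stands.
- The arm moves only by the tool move_arm, never from a script. Its arguments are lists of equal length, an entry for each row: "translation": the shift along the tool's x, y, z in units of 25 mm (1.0 is 25 mm), a list of three; "twist": the turn about the tool's z in units of 5 degrees (1.0 is 5 degrees). A call has 1 to 5 rows; each row shifts and turns the commanded pose from where the row before left it, along the tool's axes as they then stand; what a row does not reach is not made up. A row lasts 1/12 s, in which the tool goes at most 41.7 mm and 7.16 degrees, less where a joint would pass 70% of its speed; a pose out of reach is approached as far as the arm can. A call is refused whole if a number of a shift passes 1 or a number of a turn 1, either way. A call with a gripper value outside its range is refused whole. "jaw" is the closure in counts, from 0 (fully open) to 255 (shut), set as the call begins (left out, the last holds). The fingers move at their own pace and stop on an object; "squeeze" is the grip in N (left out, the last holds). Time passes only in rows, so rows that do not move let the fingers close. It gives the time, the measured TCP pose, the force, the opening and the grip force at its end, in the units of the state.
- manip.read_state(): the state, without advancing time (a new reading comes with each control period).
- manip.snapshot(name): name is "side" or "top"; returns a dict with "frame" (480x640x3 uint8, blue, green, red), "range_z" (480x640 float32, m along the optical axis (not along the pixel's ray), 0 where there is no reading), "intrinsics" (3x3 intrinsics, pixels), "distortion" ([k1, k2, p1, p2, k3] as OpenCV has them; the pictures are not rectified), "world_from_camera" (4x4, takes a point from camera to world coordinates). Camera axes: x right, y down, z forward; pixel columns grow to the right and rows downward; lengths in m; the calibration is good to about 2 mm. A picture is of the moment at which its call begins.
- manip.finish_job(): hands the job in; it is judged then, once.
The state is a dict: "time": time; "joint_positions": joint angles; "joint_vel": joint speeds; "effort": joint torques, N m; "tcp_pos": TCP position; "ee_rot": TCP orientation; "wrist_force": force on the tool from outside, world axes, zero at the start; "moment": the same for the moment, N m; "grip_width": finger opening in m; "gripper_force": force on a finger pad.
Only numpy, scipy, OpenCV 4.12 (cv2) and the standard library are available. Lean on these libraries where they do the work, as an engineer would, in place of code of your own. Each camera call takes 0.05 s, during which the arm holds its last target. There are 200 camera calls.

TASK

One of the two breakers on the bench power strip has tripped: its round button has popped up out of its collar. With closed fingers, press the raised end of the rocker switch (the end nearer the robot) fully down to switch the strip off, then press the popped button fully in, and last press the rocker's other end fully down to switch the strip on again. Do not press the healthy breaker, and leave the things around the strip where they are, neither shifted nor lifted.

Things in the scene. Friction and masses are not known exactly. Their poses are not given: they have to be found in the camera images.
- strip: Power strip screwed to the bench: aluminium, 80 wide (x) x 480 long (y) x 45 mm high. Origin: centre of its underside; x points away from the robot, y to its left. On the flat top (z 45 mm), centred, by y: rocker -185 mm, breakers -115 and -55 mm (which one tripped varies), five black sockets +12 to +200 mm, two (+59, +200) with plugged-in adapters up to 46 mm above the top.
- rocker (a joint): Rocker switch hinged across the strip. 0 = on (start): half away from the robot (strip +x) down and level, near half sloping up 0.36 rad. 0.36 = off: near half down, far half up. Stiff, no spring: takes about 4 N at 15 mm from the middle and stays where it is left, so press it all the way to its stop. Black ribbed shallow-V cap, 44 mm (strip x) by 28 mm.
- rocker_mid (a point): Middle of the rocker, fixed to the strip, at the height of the half that is down (50.5 mm above the bench, 5.5 above the strip's top); the raised half's tip is 8 mm higher. Axes as the strip's. Grey bezel 58 x 40 mm, 3 mm high. Press 15 to 17 mm from here along strip x: a finger reaching back over the middle fouls the other half.
- rocker_off (a point): On the top face of the rocker's off half (nearer the robot), 15 mm from the middle; moves with the rocker. It is 5 mm above rocker_mid when the switch is on, level with it when the switch is off.
- rocker_on (a point): On the top face of the rocker's on half (away from the robot), 15 mm from the middle; moves with the rocker. Level with rocker_mid when the switch is on, 5 mm higher when it is off.
- button (a joint): Push-to-reset button of the tripped breaker, a vertical slide. 0 = popped up (start); 0.008 m = fully in. Stiff, no spring: takes about 4 N all the way and stays where it is left, so press it to its stop. Black, 16 mm across.
- button_top (a point): Centre of the top face of that button: 14 mm above the strip's cover (59 mm above the bench) when popped up, 6 mm above the cover (51 mm above the bench) when in. It stands in a grey collar 30 mm across and 4 mm high.
- breaker_good: The healthy breaker: the same grey collar and black button, 16 mm across, fixed in the pressed-in state, its top 6 mm above the cover. Origin: centre of the collar's underside, on the cover. 60 mm from the tripped one.
- battery: Loose cordless-tool battery, black and yellow, 76 x 80 x 60 mm, on the bench on the robot's side of the strip. Origin: centre of the underside.
- tape: Loose tape measure, yellow and black, 88 x 70 x 32 mm, on the bench beyond the strip. Origin: centre of the case's underside.
- can: Loose blue bottle with a white cap, 54 mm across, 150 mm tall, standing beyond the strip's sockets. Origin: centre of the underside.
- screwdriver: Loose screwdriver, 190 mm long, black handle, lying on the robot's side of the strip, along it. Origin near the middle of the tool.

How it is judged:
By the outcome, as a careful person would: the job done as asked, in the order asked, and still so for the second after the job is handed in, with the robot touching nothing.
It also fails if it takes over 42 s, if anything falls off the work surface, if the arm or the gripper's body presses on something with over 40 N, if the wrist force passes 120 N, or if a joint passes its speed limit or range.

## Working session

There is one attempt and no reset: what is moved stays moved. The work goes in short steps, Python scripts to look and compute and a tool call to move; the robot and the scene stay as the last step left them, time stands still between calls to the robot, and variables do not carry over. Pictures are saved under pics/ and viewed, at most 10 in all, crops included, and the job is handed in when it is done.

Besides the shell and the picture viewer there is one more tool, called after "Emit:" as a command line: name --pt "numbers of a row" for each row, then --argument value for the rest. move_arm: Moves the arm, as the interface text tells. Its arguments: {"type":"object","properties":{"translation":{"type":"array","items":{"type":"array","items":{"type":"number"}}},"twist":{"type":"array","items":{"type":"number"}},"jaw":{"type":"number"},"squeeze":{"type":"number"}},"required":["translation","twist"]}

```bash
mkdir -p pics; python3 - <<'E'
from plant import manip
import cv2,numpy as np
s=manip.read_state()
print(s['time'],s['tcp_pos'],s['ee_rot'],s['wrist_force'],s['grip_width'])
for n in('side','top'):
    d=manip.snapshot(n); np.savez(f'{n}0.npz',**d); cv2.imwrite(f'pics/{n}0.png',d['frame'])
    print(n,d['intrinsics'].tolist(),d['distortion'],np.round(d['world_from_camera'],3).tolist())
E
```

```text
0.0 [0.22889299 0.55404396 0.25244374] [-6.11408221e-01 -3.08122388e+00  2.62398185e-03] [-0.43091125 -0.18908749 -0.05579823] 0.08567013163038166
side [[532.1657781072948, 0.0, 322.4448839599655], [0.0, 532.1657781072948, 237.93781699319783], [0.0, 0.0, 1.0]] [-0.05211639  0.          0.          0.          0.        ] [[0.866, -0.349, 0.358, 0.304], [-0.5, -0.583, 0.641, -0.414], [-0.015, -0.734, -0.679, 0.591], [0.0, 0.0, 0.0, 1.0]]
top [[459.93860608651653, 0.0, 319.1991713602449], [0.0, 459.93860608651653, 235.66381810749152], [0.0, 0.0, 1.0]] [-0.00130452  0.          0.          0.          0.        ] [[0.014, -0.992, 0.122, 0.487], [-1.0, -0.015, -0.005, 0.088], [0.007, -0.122, -0.992, 0.754], [0.0, 0.0, 0.0, 1.0]]
```

View pics/side0.png

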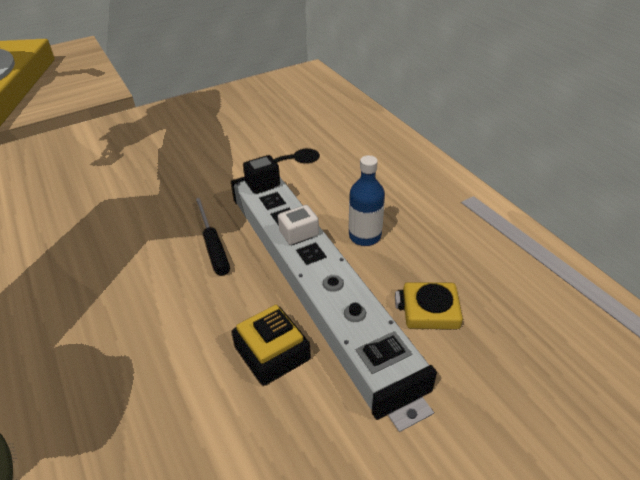

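View pics/top0.png

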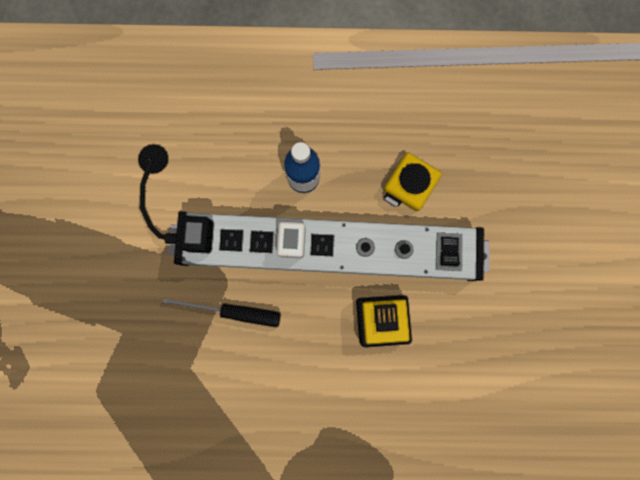

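The side view shows the strip with its rocker at (385,350), a raised button at (355,311) that looks tripped, and a flat one at (333,283). In the top view these are at (450,251), (404,249) and (365,247). The battery is on the robot's side, and the tape and bottle are beyond the strip. Next I'll zoom in and measure.

```bash
cat > h.py <<'E'
import numpy as np,cv2
def load(n): return dict(np.load(n))
def ray(d,p):
    u=cv2.undistortPoints(np.array([[p]],float),d['intrinsics'],d['distortion'])[0,0]
    T=d['world_from_camera']; return T[:3,3],T[:3,:3]@np.r_[u,1]
def at_z(d,p,z): o,r=ray(d,p); return o+r*(z-o[2])/r[2]
def depth(d,p):
    o,r=ray(d,p); c,w=np.round(p).astype(int); return o+r*d['range_z'][w,c]
def cloud(d):
    h,w=d['range_z'].shape; g=np.stack(np.meshgrid(np.arange(w),np.arange(h)),-1).reshape(-1,1,2).astype(float)
    u=cv2.undistortPoints(g,d['intrinsics'],d['distortion'])[:,0]; z=d['range_z'].reshape(-1,1)
    T=d['world_from_camera']; return ((np.c_[u,np.ones(len(u))]*z)@T[:3,:3].T+T[:3,3]).reshape(h,w,3)
def tri(d1,p1,d2,p2):
    A=np.zeros((3,3));b=np.zeros(3)
    for d,p in((d1,p1),(d2,p2)):
        o,r=ray(d,p); r=r/np.linalg.norm(r); M=np.eye(3)-np.outer(r,r); A+=M;b+=M@o
    x=np.linalg.solve(A,b); return x
E
python3 - <<'E'
from h import *
S=load('side0.npz');T=load('top0.npz')
a=cv2.resize(S['frame'][260:400,310:450],(560,560),interpolation=2)
b=cv2.resize(T['frame'][205:295,340:500],None,fx=5,fy=5,interpolation=2)
cv2.imwrite('pics/s_c.png',a);cv2.imwrite('pics/t_c.png',b)
C=cloud(T); m=(T['frame'].min(-1)>120)&(abs(C[...,2]-.045)<.012)&(C[...,1]<-.02+.4)
lab,_n=None,None
n,l,st,ce=cv2.connectedComponentsWithStats(m.astype(np.uint8)); k=1+st[1:,4].argmax(); P=C[l==k]
print(st[k],np.median(P[:,2]))
r=cv2.minAreaRect(P[:,:2].astype(np.float32)); print(r)
for n,p,q in(('rocker',(385,350),(450,251)),('tripped',(355,311),(404,249)),('good',(333,283),(365,247))):
    print(n,tri(S,p,T,q),depth(S,p),depth(T,q))
E
```

```text
[ 183  214  293   65 9437] 0.04435799990177769
((0.5600351691246033, 0.06806254386901855), (0.4534623920917511, 0.07935278862714767), 87.77906036376953)
rocker [ 0.55347293 -0.11700292  0.05008311] [ 0.5544835  -0.11612581  0.04837139] [ 0.55327385 -0.11691526  0.05004069]
tripped [ 0.55546377 -0.04620201  0.04922959] [ 0.55101594 -0.05281382  0.05893752] [ 0.55437117 -0.04413918  0.05988769]
good [0.55789146 0.01363065 0.04563457] [0.55547902 0.00973348 0.05063171] [0.5576412  0.01394602 0.04893621]
```

View pics/s_c.png

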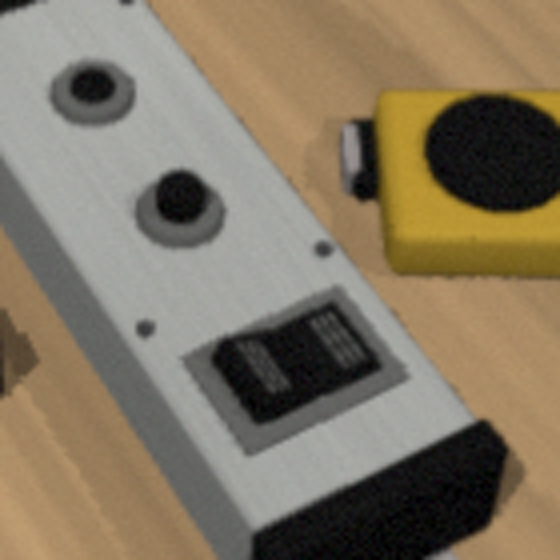

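View pics/t_c.png

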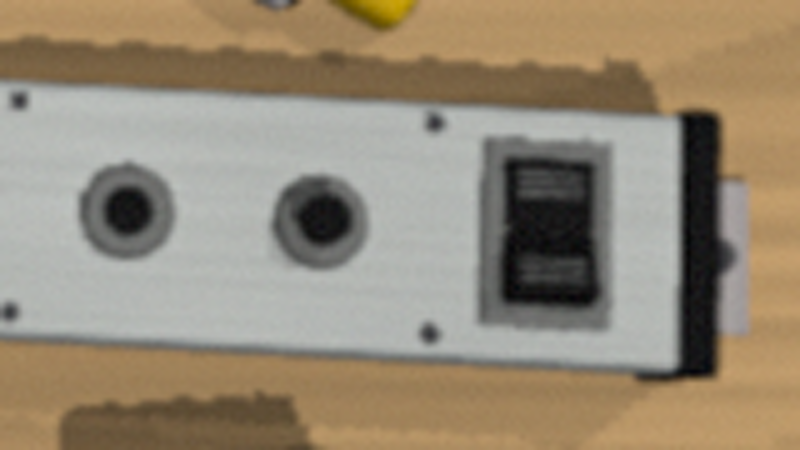

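The crops confirm that the breaker next to the rocker is the tripped one: its button stands tall at side-crop (182,190). The far breaker's button is flush. In the top crop the bezel corners are (485,140), (610,143), (607,328) and (478,323).

```bash
cat >> h.py <<'E'
def togo(s,xy,yaw,z):
    from scipy.spatial.transform import Rotation as R
    M=R.from_rotvec(s['ee_rot']).as_matrix()
    x=M[:,0]; tw=np.degrees(np.arctan2(-x[1],-x[0])-yaw)   # + about tool z
    d=M.T@(np.r_[xy,z]-s['tcp_pos'])
    return np.round(d/.025,2),round(tw/5,2)
E
python3 - <<'E'
from h import *
from plant import manip
S=load('side0.npz');T=load('top0.npz')
tc=lambda p:((p[0]+.5)/5-.5+340,(p[1]+.5)/5-.5+205)
sc=lambda p:((p[0]+.5)/4-.5+310,(p[1]+.5)/4-.5+260)
for n,p,q,z in(('bezel',(295,368),(545,233),.048),('btn',(182,190),(324,218),.059),('collar',(180,210),(320,222),.049),('good',(92,85),(127,211),.051)):
    print(n,*[np.round(v,4) for v in(tri(S,sc(p),T,tc(q)),at_z(S,sc(p),z),at_z(T,tc(q),z))])
# strip edges at x from the top point cloud
C=cloud(T); P=C[215:290,300:490].reshape(-1,3); m=(P[:,2]>.03)&(P[:,1]<.06)&(abs(P[:,0]-.555)<.08)
for y0 in(-.12,-.09,-.045,.014):
    q=P[m&(abs(P[:,1]-y0)<.005)]; print(y0,np.round(np.percentile(q[:,0],[1,99]),4),q[:,0].min()/2+q[:,0].max()/2)
print('ends y',P[m][:,1].min())
s=manip.read_state(); print(togo(s,(.539,-.116),-.0385,.2))
E
```

```text
bezel [ 0.553  -0.1158  0.0458] [ 0.5516 -0.1169  0.048 ] [ 0.5531 -0.1153  0.048 ]
btn [ 0.556  -0.0455  0.0561] [ 0.5546 -0.0475  0.059 ] [ 0.5557 -0.0449  0.059 ]
collar [ 0.5554 -0.0459  0.0468] [ 0.5542 -0.0474  0.049 ] [ 0.5554 -0.0456  0.049 ]
good [0.5577 0.0141 0.0497] [0.5569 0.0131 0.051 ] [0.5577 0.0142 0.051 ]
-0.12 [0.5137 0.5915] 0.5527105664698049
-0.09 [0.5147 0.5926] 0.5546641486276687
-0.045 [0.516  0.5951] 0.5555995100301077
0.014 [0.5186 0.5974] 0.5578736271714319
ends y -0.1723632176279529
(array([-21.7 , -20.03,   2.13]), np.float64(-4.05))
```

Emit:
move_arm --pt "-1 -0.8 0" --pt "-1 -0.8 0" --pt "-1 -0.8 0" --pt "-1 -0.8 0" --pt "-1 -0.8 0" --twist '[-0.8,-0.8,-0.8,-0.8,-0.85]' --jaw 255 --squeeze 40

```text
time: 0.52
tcp_pos: [0.3249, 0.4255, 0.253]
ee_rot: [-0.054, -3.141, 0.001]
wrist_force: [2.1, -0.3, -0.6]
grip_width: 0.0252
gripper_force: 0.0
```

```bash
cat > g.py <<'E'
import sys
from h import *
from plant import manip
s=manip.read_state(); x,y,z=map(float,sys.argv[1:])
print(round(s['time'],2),np.round(s['tcp_pos'],4),np.round(s['joint_positions'],2),np.round(s['wrist_force'],1),round(s['grip_width'],4)); print(togo(s,(x,y),-.0375,z))
E
python3 g.py .5365 -.1154 .2
```

```text
0.52 [0.3249 0.4255 0.253 ] [ 0.92  0.19 -0.2   1.17  0.    0.95] [ 2.1 -0.3 -0.6] 0.0252
(array([ -9.2 , -21.33,   2.13]), np.float64(0.04))
```

Emit:
move_arm --pt "-0.4 -1 0" --pt "-0.4 -1 0" --pt "-0.4 -1 0" --pt "-0.4 -1 0" --pt "-0.4 -1 0" --twist '[0,0,0,0,0]'

```text
time: 0.93
tcp_pos: [0.37, 0.2988, 0.253]
ee_rot: [-0.06, -3.141, 0.001]
wrist_force: [1.1, -0.2, -0.3]
grip_width: 0.0003
gripper_force: 0.0
```

Emit:
move_arm --pt "-0.4 -1 0" --pt "-0.4 -1 0" --pt "-0.4 -1 0" --pt "-0.4 -1 0" --pt "-0.4 -1 0" --twist '[0,0,0,0,0]'

```text
time: 1.35
tcp_pos: [0.415, 0.1721, 0.2531]
ee_rot: [-0.06, -3.141, 0.0]
wrist_force: [-0.0, 0.2, -0.0]
grip_width: -0.0002
gripper_force: 0.0
```

Emit:
move_arm --pt "-0.4 -1 0" --pt "-0.4 -1 0" --pt "-0.4 -1 0" --pt "-0.4 -1 0" --pt "-0.4 -1 0" --twist '[0,0,0,0,0]'

```text
time: 1.77
tcp_pos: [0.4602, 0.0453, 0.2531]
ee_rot: [-0.06, -3.14, -0.0]
wrist_force: [0.5, -0.2, 0.3]
grip_width: 0.0001
gripper_force: 0.0
```

Emit:
move_arm --pt "-0.4 -1 0.5" --pt "-0.4 -1 0.5" --pt "-0.4 -1 0.5" --pt "0 0 0" --pt "0 0 0" --twist '[0,0,0,0,0]'

```text
time: 2.18
tcp_pos: [0.4866, -0.0303, 0.2147]
ee_rot: [-0.064, -3.138, -0.001]
wrist_force: [-0.4, 0.6, -0.0]
grip_width: -0.0004
gripper_force: 0.0
```

```bash
python3 g.py .5365 -.1154 .11
```

```text
2.18 [ 0.4866 -0.0303  0.2147] [-0.06  0.13 -0.37  1.07  0.   -0.02] [-0.4  0.6 -0. ] -0.0004
(array([-2.14, -3.32,  4.18]), np.float64(-0.04))
```

Emit:
move_arm --pt "-0.53 -0.83 0.6" --pt "-0.53 -0.83 0.9" --pt "-0.54 -0.83 0.9" --pt "-0.54 -0.83 0.9" --pt "0 0 0.88" --twist '[0,0,0,0,0]'

```text
time: 2.6
tcp_pos: [0.5404, -0.1164, 0.1112]
ee_rot: [0.062, 3.138, -0.003]
wrist_force: [0.3, 0.1, -0.1]
grip_width: -0.0001
gripper_force: 0.0
```

Emit:
move_arm --pt "0 0 0" --pt "0 0 0" --twist '[0,0]'

```text
time: 2.77
tcp_pos: [0.5363, -0.1132, 0.1108]
ee_rot: [-0.059, -3.138, -0.002]
wrist_force: [-0.1, -0.4, 1.0]
grip_width: 0.0002
gripper_force: 0.0
```

```bash
python3 g.py .5365 -.1154 .0725; python3 - <<'E'
from h import *
from plant import manip
d=manip.snapshot('side'); np.savez('side1.npz',**d); cv2.imwrite('pics/side1.png',cv2.resize(d['frame'][230:410,280:480],None,fx=3,fy=3,interpolation=2))
E
```

```text
2.77 [ 0.5363 -0.1132  0.1108] [-0.21  0.32 -0.38  0.87  0.   -0.17] [-0.1 -0.4  1. ] 0.0002
(array([-0.01, -0.09,  1.53]), np.float64(-0.0))
```

View pics/side1.png

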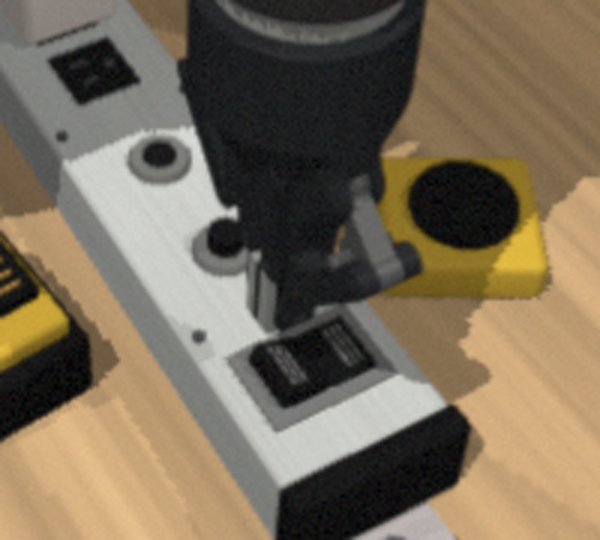

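The closed fingers hang above the near half of the rocker, with the tips at about crop (270,325). Nothing is blocking them, so I'll lower.

Emit:
move_arm --pt "0 -0.09 0.4" --pt "0 0 0.4" --pt "0 0 0.2" --pt "0 0 0.1" --pt "0 0 0" --twist '[0,0,0,0,0]'

```text
time: 3.23
tcp_pos: [0.5369, -0.1164, 0.0832]
ee_rot: [-0.06, -3.14, -0.0]
wrist_force: [0.0, 0.4, 0.1]
grip_width: 0.0002
gripper_force: 0.0
```

Emit:
move_arm --pt "0 0 0.1" --pt "0 0 0.1" --pt "0 0 0.1" --pt "0 0 0.1" --pt "0 0 0" --twist '[0,0,0,0,0]'

```text
time: 3.65
tcp_pos: [0.5367, -0.1167, 0.0735]
ee_rot: [-0.06, -3.14, 0.0]
wrist_force: [-0.9, -0.6, 0.6]
grip_width: -0.0001
gripper_force: 0.3
```

```bash
python3 g.py .5365 -.1154 .0725
```

```text
3.65 [ 0.5367 -0.1167  0.0735] [-0.21  0.36 -0.42  0.79 -0.   -0.18] [-0.9 -0.6  0.6] -0.0001
(array([0.01, 0.05, 0.04]), np.float64(-0.01))
```

Emit:
move_arm --pt "0 0 0.05" --pt "0 0 0.05" --pt "0 0 0" --pt "0 0 0" --twist '[0,0,0,0]'

```text
time: 3.98
tcp_pos: [0.5374, -0.1168, 0.0725]
ee_rot: [0.06, 3.141, -0.0]
wrist_force: [-5.4, 0.7, 13.3]
grip_width: -0.0001
gripper_force: 6.5
```

```bash
python3 g.py .5365 -.1154 .0725; python3 - <<'E'
from h import *
from plant import manip
d=manip.snapshot('side'); cv2.imwrite('pics/side2.png',cv2.resize(d['frame'][300:400,330:450],None,fx=5,fy=5,interpolation=2))
E
```

```text
3.98 [ 0.5374 -0.1168  0.0725] [-0.21  0.36 -0.42  0.79 -0.   -0.18] [-5.4  0.7 13.3] -0.0001
(array([ 0.04,  0.05, -0.  ]), np.float64(-0.01))
```

View pics/side2.png

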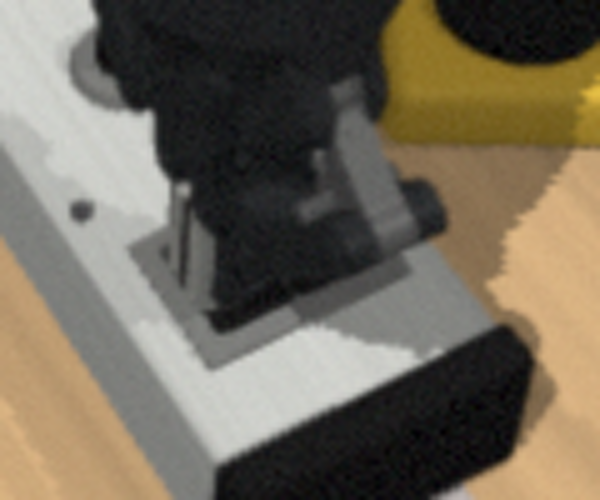

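The picture shows the near half pressed down level under the tips (around crop (230,315)). The force has risen to 13 N at the expected stop height. I'll press a touch more, then lift and look.

Emit:
move_arm --pt "0 0 0.04" --pt "0 0 0" --pt "0 0 0" --twist '[0,0,0]'

```text
time: 4.28
tcp_pos: [0.5374, -0.1167, 0.0724]
ee_rot: [0.06, 3.14, -0.0]
wrist_force: [-9.2, 2.2, 21.3]
grip_width: -0.0002
gripper_force: 10.7
```

Emit:
move_arm --pt "0 0 -0.3" --pt "0 0 -0.5" --pt "0 0 -0.5" --pt "0 0.4 -0.2" --pt "0 0.4 0" --twist '[0,0,0,0,0]'

```text
time: 4.7
tcp_pos: [0.5398, -0.0965, 0.1091]
ee_rot: [0.062, 3.138, -0.0]
wrist_force: [1.0, -0.1, 0.6]
grip_width: 0.0001
gripper_force: 0.0
```

Emit:
move_arm --pt "0 0.8 0" --pt "0 0.8 0" --pt "0 0.4 0" --pt "0 0 0" --pt "0 0 0" --twist '[0,0,0,0,0]'

```text
time: 5.12
tcp_pos: [0.54, -0.0461, 0.1073]
ee_rot: [-0.057, -3.14, 0.001]
wrist_force: [0.3, 0.2, -0.6]
grip_width: -0.0
gripper_force: 0.0
```

```bash
python3 g.py .5552 -.0465 .085; python3 - <<'E'
from h import *
from plant import manip
d=manip.snapshot('side'); cv2.imwrite('pics/side3.png',cv2.resize(d['frame'][260:400,310:450],None,fx=4,fy=4,interpolation=2))
E
```

```text
5.12 [ 0.54   -0.0461  0.1073] [-0.08  0.31 -0.4   0.86 -0.   -0.05] [ 0.3  0.2 -0.6] -0.0
(array([-0.61,  0.01,  0.89]), np.float64(0.01))
```

View pics/side3.png

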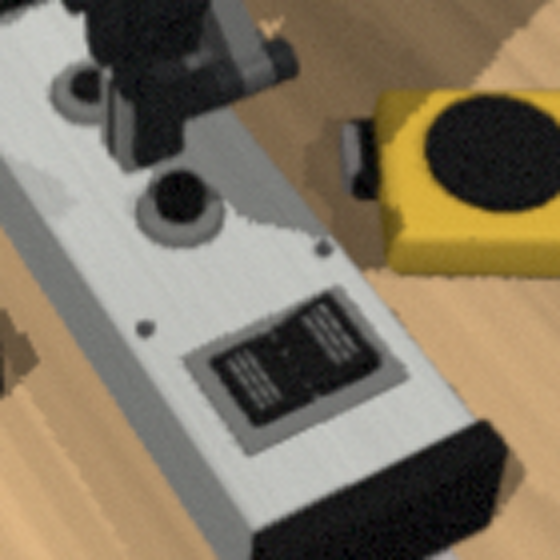

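The near half now looks down and the far half up. I'll check the angle with depth before going on.

```bash
cat > rk.py <<'E'
from h import *
from plant import manip
def prof(C):
    c=np.array([.5525,-.116]); a=-.0375; u=np.array([np.cos(a),np.sin(a)]); v=np.array([-u[1],u[0]])
    P=C.reshape(-1,3); e=P[:,:2]-c; X=e@u*1e3; Y=e@v*1e3; m=(abs(Y)<11)&(abs(X)<40)&(P[:,2]>.03)
    for x in range(-34,36,4):
        q=P[m&(abs(X-x)<=2),2]; print(x,len(q),round(float(np.median(q)*1e3),1),end=' | ')
    print()
if __name__=='__main__':
    for n in('side0.npz','top0.npz'): prof(cloud(load(n)))
    for n in('side','top'): prof(cloud(manip.snapshot(n)))
E
python3 rk.py
```

```text
-34 53 45.0 | -30 61 45.4 | -26 52 47.6 | -22 94 51.4 | -18 57 57.5 | -14 42 56.2 | -10 41 54.7 | -6 42 53.1 | -2 40 51.8 | 2 43 50.2 | 6 47 50.0 | 10 51 50.3 | 14 53 50.6 | 18 43 50.5 | 22 39 50.0 | 26 43 47.7 | 30 27 45.5 | 34 46 44.6 | 
-34 35 43.9 | -30 40 44.2 | -26 35 47.0 | -22 40 47.8 | -18 44 56.3 | -14 35 55.9 | -10 34 54.7 | -6 37 52.8 | -2 36 51.8 | 2 35 49.9 | 6 33 49.8 | 10 39 49.9 | 14 38 50.1 | 18 37 50.1 | 22 32 50.3 | 26 38 46.8 | 30 33 46.1 | 34 36 44.7 | 
-34 54 44.9 | -30 64 45.2 | -26 72 48.6 | -22 83 50.2 | -18 77 51.0 | -14 68 51.2 | -10 71 51.1 | -6 72 50.8 | -2 51 50.3 | 2 60 51.4 | 6 54 52.8 | 10 60 54.4 | 14 56 56.1 | 18 52 57.2 | 22 3 56.4 | 26 41 47.9 | 30 29 45.2 | 34 43 44.9 | 
-34 0 nan | -30 0 nan | -26 0 nan | -22 0 nan | -18 0 nan | -14 0 nan | -10 0 nan | -6 0 nan | -2 0 nan | 2 0 nan | 6 0 nan | 10 0 nan | 14 0 nan | 18 0 nan | 22 0 nan | 26 0 nan | 30 0 nan | 34 0 nan |
  return _methods._mean(a, axis=axis, dtype=dtype,
  ret = ret.dtype.type(ret / rcount)
```

The rocker profile mirrors the starting one: near half level, far half rising about 0.38 rad, so the switch is fully off. Next is the button.

Emit:
move_arm --pt "-0.35 0 0" --pt "-0.26 0 0.2" --pt "0 0 0.4" --pt "0 0 0.29" --pt "0 0 0" --twist '[0,0,0,0,0]'

```text
time: 5.68
tcp_pos: [0.5538, -0.0474, 0.083]
ee_rot: [-0.061, -3.137, -0.0]
wrist_force: [-0.6, -0.1, 0.1]
grip_width: 0.0001
gripper_force: 0.0
```

Emit:
move_arm --pt "0 0 0.1" --pt "0 0 0.1" --pt "0 0 0.1" --pt "0 0 0.1" --pt "0 0 0.08" --twist '[0,0,0,0,0]'

```text
time: 6.1
tcp_pos: [0.555, -0.0474, 0.0736]
ee_rot: [-0.06, -3.141, 0.0]
wrist_force: [-2.9, -0.1, 4.0]
grip_width: -0.0003
gripper_force: 2.0
```

Emit:
move_arm --pt "0 0 0.02" --pt "0 0 0" --pt "0 0 0" --twist '[0,0,0]'

```text
time: 6.35
tcp_pos: [0.5559, -0.0473, 0.0731]
ee_rot: [0.06, 3.14, 0.0]
wrist_force: [0.1, 0.4, 0.4]
grip_width: -0.0002
gripper_force: 0.0
```

```bash
python3 g.py .5552 -.0465 .073
```

```text
6.35 [ 0.5559 -0.0473  0.0731] [-0.08  0.37 -0.4   0.79  0.   -0.05] [0.1 0.4 0.4] -0.0002
(array([0.03, 0.03, 0.  ]), np.float64(-0.01))
```

Emit:
move_arm --pt "0 0 0.05" --pt "0 0 0" --pt "0 0 0" --twist '[0,0,0]'

```text
time: 6.6
tcp_pos: [0.556, -0.0473, 0.0729]
ee_rot: [0.06, 3.14, 0.0]
wrist_force: [-4.2, 0.8, 10.6]
grip_width: 0.0002
gripper_force: 5.0
```

Emit:
move_arm --pt "0 0 0.03" --pt "0 0 0" --pt "0 0 0" --twist '[0,0,0]'

```text
time: 6.85
tcp_pos: [0.556, -0.0473, 0.0727]
ee_rot: [0.06, 3.139, 0.0]
wrist_force: [-5.8, 0.1, 14.3]
grip_width: -0.0001
gripper_force: 7.9
```

Emit:
move_arm --pt "0 0 -0.4" --pt "0 0 -0.6" --pt "0 0 -0.5" --pt "-0.2 -0.5 0" --pt "-0.2 -0.7 0" --twist '[0,0,0,0,0]'

```text
time: 7.27
tcp_pos: [0.5657, -0.0776, 0.1096]
ee_rot: [0.057, 3.138, -0.0]
wrist_force: [0.3, 0.2, -1.6]
grip_width: -0.0001
gripper_force: 0.0
```

Emit:
move_arm --pt "-0.2 -0.8 0" --pt "0 -0.5 0" --pt "0 -0.2 0" --pt "0 0 0" --pt "0 0 0" --twist '[0,0,0,0,0]'

```text
time: 7.68
tcp_pos: [0.5674, -0.1153, 0.1081]
ee_rot: [-0.061, -3.14, -0.001]
wrist_force: [-0.6, 0.1, -0.5]
grip_width: 0.0001
gripper_force: 0.0
```

```bash
python3 g.py .5685 -.1166 .085; python3 - <<'E'
from h import *
from plant import manip
d=manip.snapshot('side'); C=cloud(d)
for n,c in(('btn',(.5552,-.0465)),('good',(.5573,.0135))):
    q=C[np.linalg.norm(C[...,:2]-c,axis=-1)<.005][:,2]; print(n,len(q),np.median(q),q.max())
cv2.imwrite('pics/side4.png',cv2.resize(d['frame'][230:400,290:450],None,fx=3.5,fy=3.5,interpolation=2))
E
```

```text
7.68 [ 0.5674 -0.1153  0.1081] [-0.2   0.37 -0.31  0.89  0.   -0.16] [-0.6  0.1 -0.5] 0.0001
(array([-0.05, -0.05,  0.93]), np.float64(-0.02))
btn 37 0.05090868530476822 0.05323595965019923
good 33 0.051026591448536496 0.05407702459427177
```

View pics/side4.png

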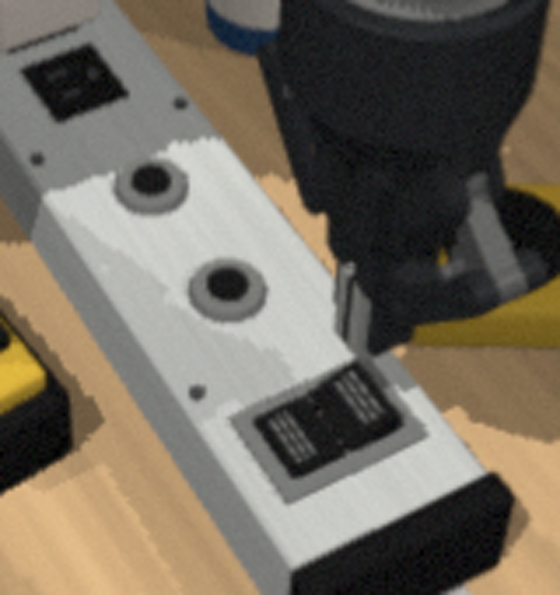

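The button at crop (228,285) is now as flush as the healthy one, with its top at 50.9 mm, so it is fully in. The tips hang over the far half of the rocker.

Emit:
move_arm --pt "-0.05 -0.05 0.3" --pt "0 0 0.4" --pt "0 0 0.23" --pt "0 0 0.1" --pt "0 0 0" --twist '[0,0,0,0,0]'

```text
time: 8.15
tcp_pos: [0.5681, -0.1161, 0.0814]
ee_rot: [-0.059, -3.139, -0.001]
wrist_force: [0.6, -0.2, -0.4]
grip_width: -0.0003
gripper_force: 0.0
```

Emit:
move_arm --pt "0 0 0.1" --pt "0 0 0.1" --pt "0 0 0.1" --pt "0 0 0.1" --pt "0 0 0" --twist '[0,0,0,0,0]'

```text
time: 8.57
tcp_pos: [0.5704, -0.1168, 0.0733]
ee_rot: [0.06, 3.139, -0.001]
wrist_force: [2.7, -0.0, 3.4]
grip_width: -0.0004
gripper_force: 1.8
```

Emit:
move_arm --pt "0 0 0.05" --pt "0 0 0" --pt "0 0 0" --twist '[0,0,0]'

```text
time: 8.82
tcp_pos: [0.5703, -0.1169, 0.0725]
ee_rot: [0.06, 3.139, -0.001]
wrist_force: [3.6, -0.1, 7.3]
grip_width: -0.0001
gripper_force: 3.4
```

```bash
python3 g.py .5685 -.1166 .0725
```

```text
8.82 [ 0.5703 -0.1169  0.0725] [-0.2   0.41 -0.35  0.81  0.   -0.16] [ 3.6 -0.1  7.3] -0.0001
(array([0.07, 0.01, 0.  ]), np.float64(-0.01))
```

Emit:
move_arm --pt "0.03 0 0.06" --pt "0 0 0.03" --pt "0 0 0" --pt "0 0 0" --twist '[0,0,0,0]'

```text
time: 9.15
tcp_pos: [0.5703, -0.1169, 0.0724]
ee_rot: [0.06, 3.136, -0.001]
wrist_force: [-1.7, 2.0, 22.4]
grip_width: -0.0002
gripper_force: 10.9
```

At the stop: 22 N with no further travel. I'll lift clear and check.

Emit:
move_arm --pt "0 0 -0.4" --pt "0 0 -0.7" --pt "0 0 -0.9" --pt "0 0 -0.9" --pt "0 0 -0.9" --twist '[0,0,0,0,0]'

```text
time: 9.57
tcp_pos: [0.5664, -0.1166, 0.1642]
ee_rot: [-0.06, -3.137, -0.0]
wrist_force: [0.8, -0.5, -0.3]
grip_width: -0.0002
gripper_force: 0.0
```

Emit:
move_arm --pt "0 0 -0.8" --pt "0 0 -0.5" --pt "0 0 0" --pt "0 0 0" --pt "0 0 0" --twist '[0,0,0,0,0]'

```text
time: 9.98
tcp_pos: [0.5671, -0.1165, 0.1953]
ee_rot: [-0.06, -3.138, -0.0]
wrist_force: [0.5, 1.2, -0.1]
grip_width: 0.0
gripper_force: 0.0
```

```bash
python3 g.py .57 -.1166 .2; python3 - <<'E'
from h import *
from rk import prof
from plant import manip
d=manip.snapshot('side'); C=cloud(d); prof(C)
q=C[np.linalg.norm(C[...,:2]-(.5552,-.0465),axis=-1)<.005][:,2]; print(len(q),np.median(q))
cv2.imwrite('pics/side5.png',d['frame'])
E
```

```text
9.98 [ 0.5671 -0.1165  0.1953] [-0.2   0.31 -0.19  1.08 -0.   -0.16] [ 0.5  1.2 -0.1] 0.0
(array([-0.12,  0.  , -0.19]), np.float64(-0.01))
-34 52 45.0 | -30 126 49.2 | -26 137 458.8 | -22 2459 391.9 | -18 672 394.1 | -14 123 346.5 | -10 39 54.8 | -6 107 268.2 | -2 280 251.6 | 2 559 222.0 | 6 285 197.4 | 10 70 51.0 | 14 54 51.1 | 18 64 50.8 | 22 49 50.6 | 26 46 48.0 | 30 30 46.3 | 34 48 44.8 | 
36 0.0511823786235287
```

View pics/side5.png

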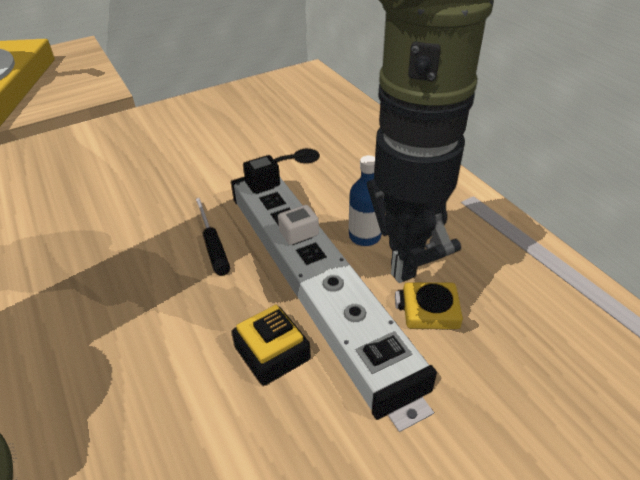

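The picture shows the rocker at (385,350) back on, both buttons flush at (333,283) and (355,311), and the battery, tape, bottle and screwdriver where they started. I'll do one clean comparison of the rocker profile before handing in.

```bash
python3 - <<'E'
from h import *
from rk import prof
from plant import manip
for C in(cloud(load('side0.npz')),np.median([cloud(manip.snapshot('side')) for _ in range(5)],0)):
    C=C[320:400,330:450]; prof(C[(C[...,2]<.07)])
E
```

```text
-34 53 45.0 | -30 61 45.4 | -26 52 47.6 | -22 94 51.4 | -18 57 57.5 | -14 42 56.2 | -10 41 54.7 | -6 42 53.1 | -2 40 51.8 | 2 43 50.2 | 6 47 50.0 | 10 51 50.3 | 14 53 50.6 | 18 43 50.5 | 22 39 50.0 | 26 43 47.7 | 30 27 45.5 | 34 46 44.6 | 
-34 51 44.9 | -30 68 45.1 | -26 49 47.7 | -22 94 51.7 | -18 53 57.6 | -14 49 56.4 | -10 37 54.9 | -6 42 53.2 | -2 44 51.7 | 2 47 50.2 | 6 48 50.4 | 10 49 50.5 | 14 49 50.6 | 18 43 50.6 | 22 35 50.2 | 26 44 47.9 | 30 30 45.4 | 34 48 45.0 |
```

The profile matches the starting "on" state, so I'm handing in.

```bash
python3 -c "
from plant import manip
print(manip.finish_job())"
```

```text
the job is handed in; nothing more can be done
None
```

I switched the strip off, pressed the tripped breaker's button fully in and switched the strip back on, in that order, with nothing around it seen to have shifted; the job was handed in at about 10 s, but no verdict came back.

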